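# Unclip the fryer's filter cover and lay it in the dishwasher tray

### The job

The deep fryer's grey filter cover is due for the dishwasher. Squeeze its release tab inward against the fixed grip, swing the tab end of the cover up out of its frame so that the lugs at the other end slip free, and lay the cover flat, grip side up, inside the shallow steel tray, setting it down rather than dropping it. Let go of it there and leave the other things on the worktop where they are.

Things in the scene. Friction and masses are not known exactly. Their poses are not given: they have to be found in the camera images.
- fryer: cold, empty deep fryer, steel housing 300 x 220 mm, black lid; fixed. Origin: centre of the underside. Its x axis points to the end with the control panel and the lid's window; the filter cover lies in the other half of the lid. The lid is 186 mm high, its window 188 mm; nothing on the fryer stands above the frame's top (190 mm) but the cover's grip and tab
- frame (a point): centre of the frame in the fryer's lid that holds the cover, at the level of the frame's top, 190 mm above the worktop; axes as the fryer's. Opening 136 x 114 mm, lip 4 mm thick. At the +x end the tab's catch hooks 4 mm under the lip; at the -x end two lugs of the cover reach 6 mm under it
- cover_mid (a point): the filter cover (0.15 kg): centre of its flat grey plate, 130 x 110 x 9 mm. x runs along the 130 mm towards the tab, z points out of the upper side. Clipped in, its top is level with the frame's. On it stands a fixed grip block 44 mm wide, 22 mm high above the plate, from x = +30 to +48 mm. At the -x edge, level with the underside, two lugs 10 mm long and 18 mm wide at y = -28 and +28 mm
- cover_grip (a point): where to pinch the cover from above, along its x: on the mid-line, 47.5 mm from cover_mid towards the tab, 11 mm above the plate's top, half-way between the tab's outer face and the block's far face, 35 mm apart (27 mm with the tab home). One finger goes outside the tab, the other behind the block; both have room down to the plate's top. Axes as cover_mid
- cover_lugs (a point): middle of the cover's lower -x edge, on the underside, 65 mm from cover_mid: with the tab held in, the cover swings up about this line (its y axis). Tilted up 0.2 to 0.4 rad, it comes free when drawn some 15 mm towards the tab end and lifted. Axes as cover_mid
- tab (a joint): sprung release tab at the cover's +x edge, an upright tongue 40 mm wide, 6 mm thick, as high as the grip block, its outer face level with the plate's +x edge. 0 at rest, grows to 0.008 m as it is pushed inward towards the block; the catch is clear of the frame from about 0.006. Pressing it home takes 7 N; a squeeze of 25 N or more also holds the cover firmly
- tray: shallow steel tray for parts that go to the dishwasher, 230 (x) x 170 (y) mm outside, walls 4 mm thick, 16 mm high with a rolled rim to 19 mm, floor 4 mm thick. Origin: centre of the underside. Left or right of the fryer
- flip_box: closed flip-top plastic box, 163 x 113 x 68 mm, on the other side of the fryer from the tray. Leave alone. Origin: centre of the underside
- carafe: small empty glass carafe, upright, 92 mm across, 150 mm high. Leave alone. Origin: centre of the underside
- saucer: white ceramic saucer, 144 mm across, 18 mm high. Leave alone. Origin: centre of the underside
- teacup: white ceramic teacup on the saucer, 86 mm across, 58 mm high. Leave alone. Origin: centre of the underside
- brush: red bottle brush lying down, 220 mm long, 43 mm thick, along its x axis. Leave alone. Origin: on the worktop under its middle
- mesh_filter: spare grey mesh filter lying flat, 140 x 100 x 8 mm. Leave alone. Origin: centre of the underside
Not all that is in view belongs to the job. There is more than one size of the part that bears cover_mid; the job needs the larger.

How it is judged:
On the way, in this order (a step that is already met when the one before it is completed fails the run):
1. the tab is squeezed inward while the cover still sits in its frame (value of joint tab above 0.004 m and angle between the z axis of cover_mid and the z axis of frame, either way round below 0.06 rad and distance between cover_mid and frame below 0.015 m), for 0.1 s.
2. the cover is swung up by at least 0.12 rad (7 degrees) with its lug end still in the frame (angle between the z axis of cover_mid and the z axis of frame, either way round above 0.12 rad and x of cover_lugs in the frame of frame below -0.055 m and z of cover_lugs in the frame of frame below 0.005 m), for 0.05 s.
3. the cover is out of the frame and over or in the tray (horizontal distance between cover_mid and tray below 0.08 m), for 0.1 s.
At the end, for the whole second after the job is handed in: the cover lies at rest flat (within 0.08 rad) and grip side up on the floor of the tray: its centre within 60 mm of the tray's centre each way and its plate resting on the floor, not on a rim; the tray stands level on the worktop (x of cover_mid in the frame of tray between -0.06 and 0.06 m and y of cover_mid in the frame of tray between -0.06 and 0.06 m and z of cover_mid in the frame of tray below 0.013 m and angle between cover_mid's own z axis and vertical below 0.08 rad and angle between tray's own z axis and vertical below 0.05 rad and linear speed of cover below 0.02 m/s); the robot touches nothing.
It fails at once if the cover is dropped or thrown (moving faster than 0.7 m/s while no finger touches it, a fall of about 25 mm) (linear speed of cover above 0.7 m/s and contact force between the fingers and cover below 0.05 N).
It fails at once if the tray is pushed more than 40 mm (distance of tray from where it was at the start of the episode above 0.04 m).
It fails at once if the teacup, saucer or carafe is moved by more than 20 mm or tipped (distance of any of teacup, saucer, carafe from where it was at the start of the episode above 0.02 m or angle between any of teacup, carafe's own z axis and vertical above 0.3 rad).
It fails at once if the flip-top box, brush or mesh filter is moved by more than 30 mm (distance of any of flip_box, brush, mesh_filter from where it was at the start of the episode above 0.03 m).
It also fails if it takes over 48 s, if anything falls off the work surface, if the arm or the gripper's body presses on something with over 40 N, if the wrist force passes 120 N, or if a joint passes its speed limit or range.

### The arm

A 6-joint arm with a two-finger parallel gripper is mounted at the origin on the work surface. World frame = base frame: x ahead of the robot, y to its left, z up, the work surface at z = 0. Lengths are in m, angles in rad, forces in N, time in s.
With the tool pointing down it reaches from about 0.3 to 0.75 m from the base axis. Payload 8.5 kg.
Tool frame: the origin (TCP) lies at the very end of the fingers, on their centre line; the grasp point (between the pads) lies 19 mm behind it; z points along the fingers, y is the line along which they close (so a half turn about z gives the same grasp; the last joint's range is limited). The gripper opens to 88 mm and grips with 3 to 60 N. Pads are 18 mm wide; open, the fingers measure 123 mm over their backs; the gripper's body (75 mm by 187 mm) begins 45 mm behind the grasp point.
Start: joints at [0.934, 0.381, 1.297, -0, 1.464, -0.215], TCP at [0.225, 0.502, 0.239] pointing down, gripper open.
Joint ranges: [-3.11, 3.11], [-0.89, 2.33], [0.22, 2.48], [-1.42, 4.56], [0.17, 2.85], [-2.88, 2.88]. Speed limits (rad/s): [2.39, 2.39, 3.14, 3.14, 3.14, 3.14].

### API

Orientations are given as [roll, pitch, yaw] about the fixed x, y, z axes, in that order (R = Rz(yaw) Ry(pitch) Rx(roll)).
In Python, from workcell import telemetry, viewer, close_job gives the robot as it stands.
- The arm moves only by the shell command python3 -m inch 'ROWS' [FORCE]. ROWS is JSON, a list of rows, each a list of 3 entries, a list of its own where there are three numbers: the finger opening in m, from 0 to 0.0881, then the shift along the world's x, y, z in m, then the turn, a rotation vector about the world's x, y, z in degrees. A call has 1 to 12 rows; each row shifts and turns the commanded pose from where the row before left it; what a row does not reach is not made up. A row lasts 1/10 s, in which the tool goes at most 50 mm and 8.59 degrees, less where a joint would pass 70% of its speed; a pose out of reach is approached as far as the arm can. A call is refused whole if a number of a shift passes 0.05 or a number of a turn 8.59, either way. A call with a gripper value outside its range is refused whole. The fingers move at their own pace and stop on an object; FORCE is the grip in N (left out, the last holds). Time passes only in rows, so rows that do not move let the fingers close. It gives the time, the measured TCP pose, the force, the opening and the grip force at its end, in the units of the state.
- telemetry.get_state(): the state, without advancing time (a new reading comes with each control period).
- viewer.capture(name): name is "scene" or "side" or "wrist"; returns (picture, depth): 400x640x3 uint8, red, green, blue; 400x640 float32, m along the optical axis (not along the pixel's ray), 0 where there is no reading.
- viewer.calibration(name): a dict with "K" (3x3 intrinsics, pixels), "pose" (4x4, takes a point from camera to world coordinates); the wrist camera has in their place "tool_from_camera" (4x4, takes a point from camera to tool coordinates, whose origin is the TCP and whose axes are the flange's). Camera axes: x right, y up, looking along -z (the intrinsics and any distortion apply to the point x, -y, -z); pixel columns grow to the right and rows downward; lengths in m; the calibration is good to about 2 mm. A picture is of the moment at which its call begins: read the wrist's pose just before it. calibration takes no time and is no camera call.
- close_job(): hands the job in; it is judged then, once.
The state is a dict: "clock": time; "joints": joint angles; "dq": joint speeds; "tau": joint torques, N m; "eef_pos": TCP position; "tcp_rot": TCP orientation; "ft_force": force on the tool from outside, world axes, zero at the start; "torque": the same for the moment, N m; "width": finger opening in m; "grasp_force": force on a finger pad.
Only numpy, scipy, OpenCV 4.12 (cv2) and the standard library are available. Lean on these libraries where they do the work, as an engineer would, in place of code of your own. Each camera call takes 0.05 s, during which the arm holds its last target. There are 200 camera calls.

## Working session

There is one attempt and no reset: what is moved stays moved. The work goes in short steps, Python scripts to look and compute and a shell command to move; the robot and the scene stay as the last step left them, time stands still between calls to the robot, and variables do not carry over. Pictures are saved under pics/ and viewed, at most 10 in all, crops included, and the job is handed in when it is done.

```bash
mkdir -p pics; cat > h.py <<'E'
import numpy as np, cv2
from workcell import telemetry, viewer
from scipy.spatial.transform import Rotation as R
def cap(n):
    s=telemetry.get_state(); c=viewer.calibration(n); im,d=viewer.capture(n)
    if 'pose' in c: P=np.array(c['pose'])
    else:
        T=np.eye(4); T[:3,3]=s['eef_pos']; T[:3,:3]=R.from_euler('xyz',s['tcp_rot']).as_matrix(); P=T@np.array(c['tool_from_camera'])
    return im,d,np.array(c['K']),P,c
def cloud(d,K,P):
    v,u=np.mgrid[:d.shape[0],:d.shape[1]]
    X=np.stack([(u-K[0,2])/K[0,0]*d,-(v-K[1,2])/K[1,1]*d,-d],-1)
    W=X@P[:3,:3].T+P[:3,3]; W[d==0]=np.nan; return W
def save(n,im): cv2.imwrite('pics/'+n+'.png',im[...,::-1])
E
python3 - <<'E'
from h import *
for n in ['scene','side']:
    im,d,K,P,c=cap(n); save(n,im); np.savez(n,im=im,d=d,K=K,P=P)
    print(n,{k:v for k,v in c.items() if k not in('K','pose')},K.tolist(),P.round(3).tolist())
print(telemetry.get_state())
E
```

```text
scene {} [[364.03012265834775, 0.0, 316.45905238296115], [0.0, 364.03012265834775, 196.49355345979558], [0.0, 0.0, 1.0]] [[-0.391, -0.619, 0.681, 1.361], [0.92, -0.257, 0.296, 0.357], [-0.008, 0.743, 0.67, 0.924], [0.0, 0.0, 0.0, 1.0]]
side {} [[400.75244872583016, 0.0, 317.1383142258419], [0.0, 400.75244872583016, 193.51157550663612], [0.0, 0.0, 1.0]] [[0.775, 0.399, -0.491, -0.001], [-0.632, 0.475, -0.612, -0.68], [-0.011, 0.784, 0.621, 0.846], [0.0, 0.0, 0.0, 1.0]]
{'clock': 0.1, 'joints': array([ 9.33747507e-01,  3.81134047e-01,  1.29813919e+00, -1.89447446e-05,
        1.46361475e+00, -2.15269786e-01]), 'dq': array([-0.00048999,  0.00086884, -0.00181721, -0.00208904,  0.00188101,
        0.00081846]), 'tau': array([ 3.20773688e-03, -4.38649678e+01, -2.24912524e+01,  7.13817333e-02,
        3.41556128e-02, -1.12527135e-05]), 'eef_pos': array([0.22500189, 0.50159922, 0.23821205]), 'tcp_rot': array([-3.14032320e+00, -2.58297890e-04,  2.71981549e+00]), 'ft_force': array([ 1.18247367, -0.69699197, -0.06473303]), 'torque': array([-0.05467494, -0.0085756 , -0.03710474]), 'grasp_force': 0.0, 'width': 0.08794318227621647}
```

View pics/scene.png

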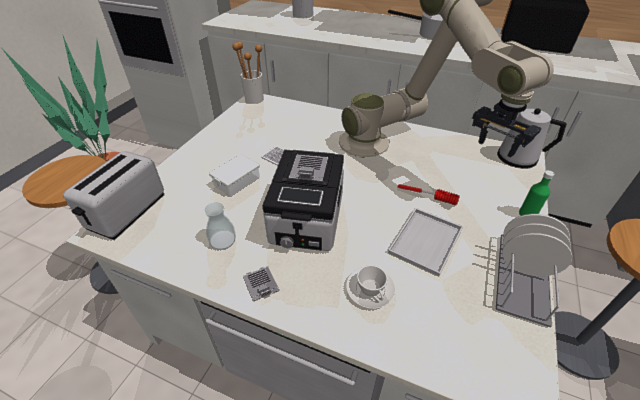

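View pics/side.png

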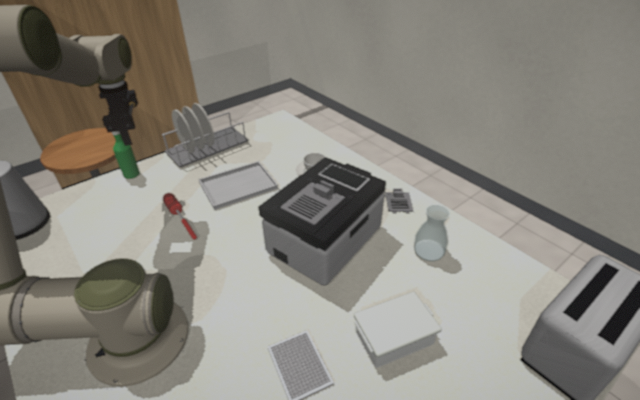

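Scene: fryer about (305,195), with a grey cover on its lid at (313,165); tray at (425,240), carafe (220,228), cup (370,283), brush (430,192). Two cover candidates: the one in the lid (313,165), and a smaller one loose on the worktop (262,283). The one in the frame fits, being larger and clipped in. I'll confirm it with a crop.

```bash
python3 - <<'E'
from h import *
crops=[]
for n,(a,b,c,d_) in {'scene':(255,130,355,250),'side':(250,145,400,285)}.items():
    z=np.load(n+'.npz'); W=cloud(z['d'],z['K'],z['P']); im=z['im']
    crops.append(cv2.resize(im[b:d_,a:c],(390,int(390*(d_-b)/(c-a))),interpolation=cv2.INTER_CUBIC))
    m=(W[...,2]>.176)&(W[...,2]<.225)&(np.hypot(W[...,0]-.55,W[...,1])<.35)
    m=cv2.morphologyEx(m.astype(np.uint8),cv2.MORPH_OPEN,np.ones((3,3)))
    k,l,s,_=cv2.connectedComponentsWithStats(m)
    for i in range(1,k):
        if s[i,4]<300: continue
        p=W[l==i]; r=cv2.minAreaRect(p[:,:2].astype(np.float32)); print(n,'lid',s[i],r,np.median(p[:,2]))
        g=im[l==i].mean(1); q=p[g>70]; print(' grey',len(q),np.median(q,0),cv2.minAreaRect(q[:,:2].astype(np.float32)), np.median(q[:,2]))
        t=p[p[:,2]>.201]; print(' high',len(t),np.median(t,0) if len(t) else 0,t[:,2].max() if len(t) else 0,cv2.minAreaRect(t[:,:2].astype(np.float32)) if len(t) else 0)
    # tray: 
    u,v=((425,240) if n=='scene' else (238,184))
    c0=W[v,u]; print('tray centre px',c0)
    mm=(W[...,2]>.009)&(W[...,2]<.03)&(np.hypot(W[...,0]-c0[0],W[...,1]-c0[1])<.18)
    k,l,s,_=cv2.connectedComponentsWithStats(mm.astype(np.uint8)); i=1+s[1:,4].argmax(); p=W[l==i]; print('tray',s[i],cv2.minAreaRect(p[:,:2].astype(np.float32)),np.median(p[:,2]))
h=max(c.shape[0] for c in crops)
save('crop',np.hstack([cv2.copyMakeBorder(c,0,h-c.shape[0],0,0,cv2.BORDER_CONSTANT) for c in crops]))
E
```

```text
scene lid [ 263  150   81   65 4022] ((0.540056586265564, -0.036924317479133606), (0.29773592948913574, 0.21432772278785706), 13.676920890808105) 0.18686325318704622
 grey 938 [ 0.5212185  -0.03851141  0.18919817] ((0.5317939519882202, -0.03949970006942749), (0.2812829315662384, 0.21275393664836884), 13.15421199798584) 0.1891981709757185
 high 122 [ 0.53397519 -0.03706474  0.20919144] 0.21441972178576463 ((0.5340067148208618, -0.038070209324359894), (0.03896559774875641, 0.044268835335969925), 12.859969139099121)
tray centre px [0.48602786 0.36799898 0.00456267]
tray [388 208  75  67 488] ((0.4851387143135071, 0.36971503496170044), (0.17215485870838165, 0.23536787927150726), 79.85197448730469) 0.016923138390575132
side lid [ 259  157  128   87 5768] ((0.5388695597648621, -0.03891502320766449), (0.29695001244544983, 0.21587948501110077), 13.812644958496094) 0.18721012315454838
 grey 2016 [ 0.50415347 -0.04741507  0.1889357 ] ((0.5385791659355164, -0.03857463598251343), (0.29431629180908203, 0.21431857347488403), 13.546746253967285) 0.18893570163920964
 high 181 [ 0.52898928 -0.04234699  0.20978262] 0.2135351294675204 ((0.5341691374778748, -0.04036933183670044), (0.037085507065057755, 0.04441814869642258), 15.86970329284668)
tray centre px [0.48716993 0.37274584 0.00213773]
tray [199 161  80  47 468] ((0.48596256971359253, 0.36831313371658325), (0.1803859919309616, 0.23294086754322052), 80.01663208007812) 0.015634694772789226
```

View pics/crop.png

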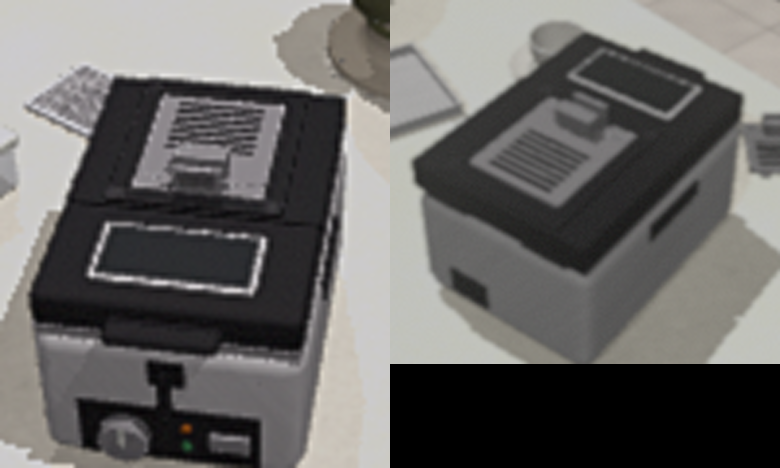

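The crop confirms it: the clipped-in cover, with grip and tab on the window side (left crop (200,175), right crop (585,115)), i.e. fryer yaw about 13.6°, grip near (0.534,-0.039). Lid size, heights and tray size match the given values. Moving above it.

```bash
python3 -m inch '[[0.088,[0.028,-0.049,0.004],[0,0,-4.7]],[0.088,[0.028,-0.049,0.004],[0,0,-4.7]],[0.088,[0.028,-0.049,0.004],[0,0,-4.7]],[0.088,[0.028,-0.049,0.004],[0,0,-4.7]],[0.088,[0.028,-0.049,0.004],[0,0,-4.7]],[0.088,[0.028,-0.049,0.004],[0,0,-4.7]],[0.088,[0.028,-0.049,0.004],[0,0,-4.7]],[0.088,[0.028,-0.049,0.004],[0,0,-4.7]],[0.088,[0.028,-0.049,0.004],[0,0,-4.7]],[0.088,[0.028,-0.049,0.004],[0,0,-4.7]],[0.088,[0.028,-0.049,0.004],[0,0,-4.7]],[0.088,[0,0,0],[0,0,0]]]' 30
python3 - <<'E'
from h import *
im,d,K,P,c=cap('wrist'); save('w1',im); np.savez('w1',im=im,d=d,K=K,P=P)
print(telemetry.get_state()['eef_pos'],telemetry.get_state()['tcp_rot'],np.degrees(telemetry.get_state()['joints']).round(1))
W=cloud(d,K,P)
t=(W[...,2]>.203)&(W[...,2]<.222)&(np.hypot(W[...,0]-.534,W[...,1]+.039)<.06)
q=W[t]; print(len(q)); print(cv2.minAreaRect(q[:,:2].astype(np.float32)),np.median(q,0))
E
```

```text
clock: 1.3
eef_pos: [0.4995, 0.0209, 0.277]
tcp_rot: [-3.141, 0.001, 1.81]
ft_force: [-0.0, 0.5, -0.5]
width: 0.0881
grasp_force: 0.0
[0.49814226 0.02325864 0.27689919] [-3.14044030e+00 -4.60546953e-04  1.81334561e+00] [-11.   15.1  77.9  -0.   87.  -24.8]
1988
((0.534709632396698, -0.03875591978430748), (0.035554539412260056, 0.045798566192388535), 13.836545944213867) [ 0.52832729 -0.03593814  0.21188091]
```

View pics/w1.png

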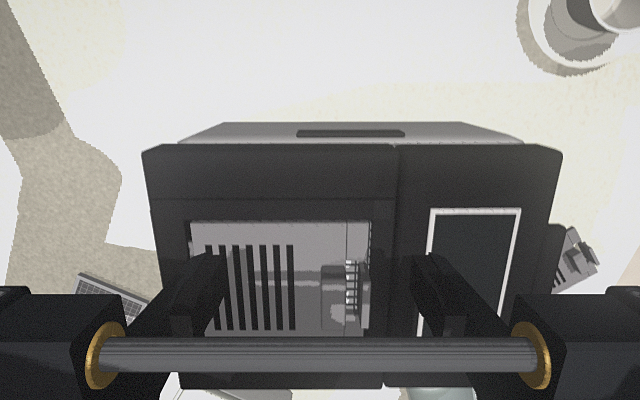

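The wrist view shows the cover with block (335,295) and tab (363,295) on the window side; measured size 35.5 x 45.8 mm matches 35 x 44. Grip is at (0.5347,-0.0388), yaw 13.8°.

```bash
python3 -m inch '[[0.088,[0.012,-0.02,0],[0,0,0]],[0.088,[0.012,-0.02,0],[0,0,0]],[0.088,[0.012,-0.022,0],[0,0,0]],[0.088,[0,0,0],[0,0,0]],[0.088,[0,0,0],[0,0,0]]]' 30
python3 -c "
from h import *
s=telemetry.get_state();print(s['eef_pos'],s['tcp_rot'])"
```

```text
clock: 1.85
eef_pos: [0.5328, -0.0355, 0.2773]
tcp_rot: [-3.141, -0.001, 1.818]
ft_force: [0.9, 0.1, 0.4]
width: 0.0879
grasp_force: 0.0
[ 0.53281554 -0.03547501  0.2773414 ] [-3.14078015e+00 -8.90030515e-04  1.81838755e+00]
```

```bash
python3 -m inch '[[0.088,[0.002,-0.003,-0.02],[0,0,-0.4]],[0.088,[0,0,-0.025],[0,0,0]],[0.088,[0,0,-0.02],[0,0,0]],[0.088,[0,0,-0.01],[0,0,0]],[0.088,[0,0,-0.008],[0,0,0]],[0.088,[0,0,0],[0,0,0]],[0.088,[0,0,0],[0,0,0]]]' 30
```

```text
clock: 2.55
eef_pos: [0.5356, -0.0393, 0.1954]
tcp_rot: [3.141, 0.001, 1.811]
ft_force: [-0.2, -0.6, -0.0]
width: 0.0881
grasp_force: 0.0
```

```bash
python3 -m inch '[[0.088,[-0.001,0,-0.002],[0,0,0]],[0.04,[0,0,0],[0,0,0]],[0.04,[0,0,0],[0,0,0]],[0.04,[0,0,0],[0,0,0]],[0.02,[0,0,0],[0,0,0]],[0.02,[0,0,0],[0,0,0]],[0.02,[0,0,0],[0,0,0]],[0.02,[0,0,0],[0,0,0]],[0.02,[0,0,0],[0,0,0]]]' 35
```

```text
clock: 3.45
eef_pos: [0.5326, -0.0399, 0.1926]
tcp_rot: [-3.136, -0.0, 1.811]
ft_force: [-17.2, -5.5, 13.0]
width: 0.0263
grasp_force: 33.1
```

Tab is home (width 26 mm). Relieve the side load, then swing up about the lugs.

```bash
python3 -m inch '[[0.02,[-0.002,-0.0005,0],[0,0,0]],[0.02,[-0.0005,-0.0001,0.0037],[0.48,-1.94,0]],[0.02,[-0.0005,-0.0002,0.0037],[0.48,-1.94,0]],[0.02,[-0.0008,-0.0002,0.0037],[0.48,-1.94,0]],[0.02,[-0.0008,-0.0002,0.0038],[0.48,-1.94,0]],[0.02,[-0.001,-0.0002,0.0037],[0.48,-1.94,0]],[0.02,[-0.001,-0.0003,0.0037],[0.48,-1.94,0]],[0.02,[0,0,0],[0,0,0]],[0.02,[0,0,0],[0,0,0]]]' 40
python3 - <<'E'
from h import *
im,d,K,P,c=cap('side'); save('s2',cv2.resize(im[120:290,230:420],(760,680))[:600])
s=telemetry.get_state();print(s['eef_pos'],s['tcp_rot'],s['ft_force'],s['torque'])
E
```

```text
clock: 4.35
eef_pos: [0.5276, -0.0414, 0.215]
tcp_rot: [2.932, -0.0, 1.81]
ft_force: [0.5, -0.7, -1.4]
width: 0.0261
grasp_force: 40.0
[ 0.52779811 -0.04133584  0.21490824] [ 2.93250402e+00 -5.97224235e-04  1.81042663e+00] [ 0.0736277  -0.03899246 -1.84223457] [-0.0637212   0.10129052  0.05238303]
```

View pics/s2.png

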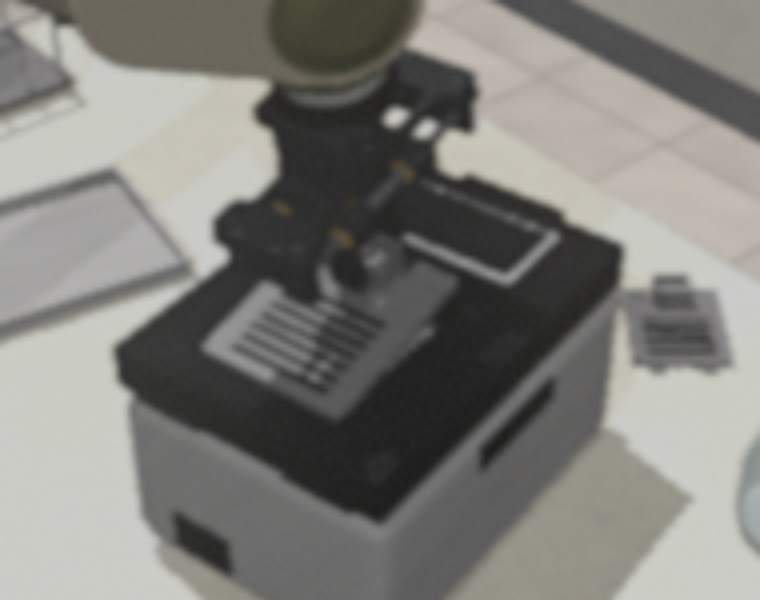

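The cover is tilted about 12°, tab end raised (crop (440,285)), lug end still in the frame (270,390), small force. Swing a bit more, draw towards the tab, lift.

```bash
python3 -m inch '[[0.02,[-0.0012,-0.0003,0.0037],[0.48,-1.94,0]],[0.02,[-0.0012,-0.0003,0.0036],[0.48,-1.94,0]],[0.02,[0,0,0],[0,0,0]],[0.02,[0.004,0.001,0],[0,0,0]],[0.02,[0.004,0.001,0],[0,0,0]],[0.02,[0.004,0.001,0],[0,0,0]],[0.02,[0.004,0.001,0.001],[0,0,0]],[0.02,[0.002,0.0005,0.003],[0,0,0]],[0.02,[0,0,0.006],[0,0,0]],[0.02,[0,0,0.008],[0,0,0]],[0.02,[0,0,0],[0,0,0]]]' 45
```

```text
clock: 5.5
eef_pos: [0.5438, -0.0375, 0.2418]
tcp_rot: [2.86, 0.001, 1.811]
ft_force: [0.2, -0.2, -2.2]
width: 0.0259
grasp_force: 45.0
```

```bash
python3 -m inch '[[0.02,[0,0,0.02],[0,0,0]],[0.02,[0,0,0.03],[0,0,0]],[0.02,[0,0,0.02],[-0.95,3.88,0]],[0.02,[0,0,0.01],[-0.95,3.88,0]],[0.02,[0,0,0],[-0.95,3.88,0]],[0.02,[0,0,0],[-0.95,3.88,0]],[0.02,[0,0,0],[-0.03,0.13,0]],[0.02,[0,0,0],[0,0,0]]]' 45
python3 -m inch '[[0.02,[-0.0025,0.02,0],[0,0,-2]],[0.02,[-0.0025,0.04,0],[0,0,-2]],[0.02,[-0.0025,0.04,0],[0,0,-2]],[0.02,[-0.0025,0.04,0],[0,0,-2]],[0.02,[-0.0025,0.04,0],[0,0,-2]],[0.02,[-0.0025,0.04,0],[0,0,-2]],[0.02,[-0.0025,0.04,0],[0,0,-2]],[0.02,[-0.0025,0.04,0],[0,0,-3]],[0.02,[-0.0025,0.04,0],[0,0,-3]],[0.02,[-0.0025,0.04,0],[0,0,-4]],[0.02,[0,0.02,0],[0,0,0]],[0.02,[0,0,0],[0,0,0]]]' 45
python3 - <<'E'
from h import *
im,d,K,P,c=cap('side'); save('s3',im)
s=telemetry.get_state();print(s['eef_pos'],s['tcp_rot'],s['ft_force'],s['torque'])
E
```

```text
clock: 6.3
eef_pos: [0.5434, -0.0372, 0.32]
tcp_rot: [-3.141, -0.001, 1.811]
ft_force: [0.0, 0.4, -1.5]
width: 0.0259
grasp_force: 45.0
clock: 7.5
eef_pos: [0.5176, 0.3646, 0.3198]
tcp_rot: [-3.139, -0.002, 1.394]
ft_force: [0.1, -0.5, -0.7]
width: 0.0259
grasp_force: 45.0
[0.51795722 0.3630951  0.32002342] [-3.13964781e+00 -1.31081810e-03  1.39316768e+00] [ 0.9890986  -0.4775873  -1.24079578] [-0.08936007  0.01792284 -0.02435989]
```

View pics/s3.png

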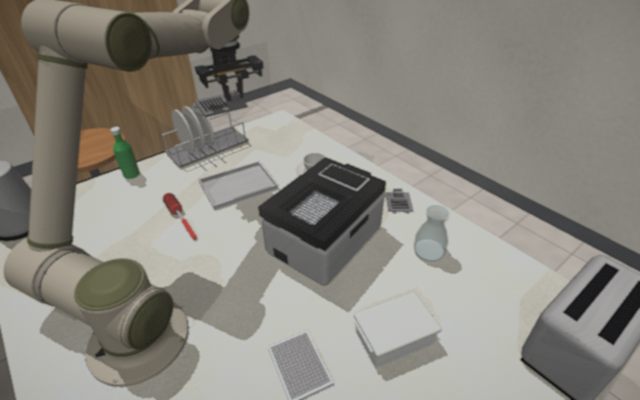

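The cover is held (222,103) above the tray, the frame is empty, and everything else is in place. Lower close to the tray and check how flat the plate hangs.

```bash
python3 -m inch '[[0.02,[0,0,-0.03],[0,0,0]],[0.02,[0,0,-0.05],[0,0,0]],[0.02,[0,0,-0.05],[0,0,0]],[0.02,[0,0,-0.05],[0,0,0]],[0.02,[0,0,-0.05],[0,0,0]],[0.02,[0,0,-0.03],[0,0,0]],[0.02,[0,0,-0.01],[0,0,0]],[0.02,[0,0,0],[0,0,0]],[0.02,[0,0,0],[0,0,0]]]' 45
python3 - <<'E'
from h import *
s=telemetry.get_state();t=s['eef_pos'];print(t,s['tcp_rot'])
u=np.array([np.cos(np.radians(-10.2)),np.sin(np.radians(-10.2))]);v=np.array([-u[1],u[0]])
for n in ['scene','side','wrist']:
    im,d,K,P,c=cap(n); W=cloud(d,K,P); 
    if n=='scene': save('s4',cv2.resize(im[170:300,350:500],(690,598)))
    r=W[...,:2]-t[:2]; a=r@u; b=r@v
    m=(a>-.10)&(a<-.025)&(abs(b)<.045)&(abs(W[...,2]-t[2])<.02)
    p=np.c_[a[m],b[m],W[...,2][m]]
    if len(p)<30: print(n,len(p)); continue
    keep=abs(p[:,2]-np.median(p[:,2]))<.006; p=p[keep]
    f=np.linalg.lstsq(np.c_[p[:,:2],np.ones(len(p))],p[:,2],rcond=None)[0]; print(n,len(p),'slopes',f,'median z',np.median(p[:,2]))
E
```

```text
clock: 8.45
eef_pos: [0.5195, 0.3626, 0.0524]
tcp_rot: [3.141, -0.003, 1.391]
ft_force: [0.3, 0.2, -1.3]
width: 0.0256
grasp_force: 45.0
[0.51949047 0.36256328 0.05237058] [ 3.14083673e+00 -2.74172327e-03  1.39094363e+00]
scene 131 slopes [-0.00175537  0.01481535  0.04888781] median z 0.049693325082790674
side 338 slopes [-0.01035021  0.00320891  0.04844577] median z 0.04918599453934824
wrist 18230 slopes [-0.003363    0.00172025  0.05018165] median z 0.05043223419281459
```

View pics/s4.png

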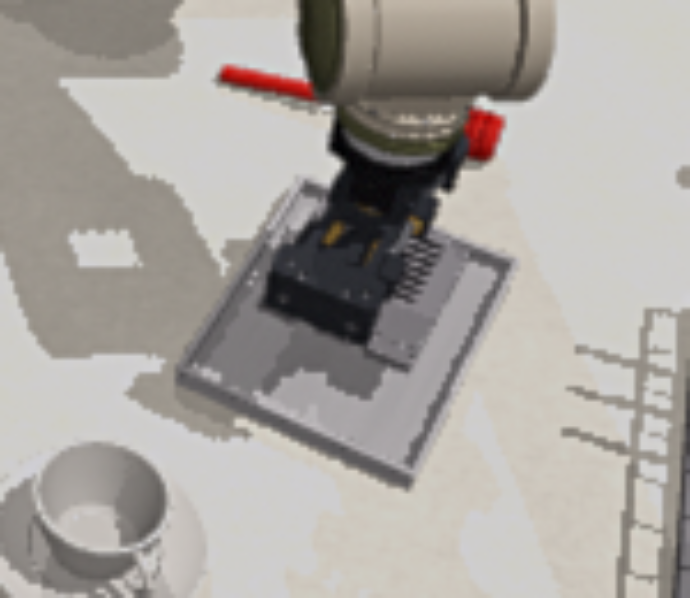

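Plate is flat within 0.01 rad, top at 0.050, over the tray. Lowering 35 mm, then gently to contact.

```bash
python3 -m inch '[[0.02,[0,0,-0.012],[0,0,0]],[0.02,[0,0,-0.012],[0,0,0]],[0.02,[0,0,-0.007],[0,0,0]],[0.02,[0,0,-0.003],[0,0,0]],[0.02,[0,0,-0.001],[0,0,0]],[0.02,[0,0,0],[0,0,0]],[0.02,[0,0,0],[0,0,0]]]' 45; python3 -m inch '[[0.02,[0,0,-0.001],[0,0,0]],[0.02,[0,0,0],[0,0,0]],[0.02,[0,0,0],[0,0,0]]]'
```

```text
clock: 9.3
eef_pos: [0.5178, 0.3625, 0.0157]
tcp_rot: [-3.138, 0.0, 1.392]
ft_force: [-4.7, -1.6, 7.1]
width: 0.0255
grasp_force: 45.0
clock: 9.6
eef_pos: [0.5178, 0.3625, 0.0156]
tcp_rot: [-3.139, -0.0, 1.392]
ft_force: [-7.3, -4.4, 14.1]
width: 0.0261
grasp_force: 45.0
```

Contact at the expected height. Release and retreat.

```bash
python3 -m inch '[[0.035,[0,0,0.001],[0,0,0]],[0.05,[0,0,0],[0,0,0]],[0.05,[0,0,0],[0,0,0]],[0.05,[0,0,0],[0,0,0]],[0.05,[0,0,0],[0,0,0]],[0.05,[0,0,0.01],[0,0,0]],[0.05,[0,0,0.02],[0,0,0]],[0.05,[0,0,0.05],[0,0,0]],[0.05,[0,0,0.05],[0,0,0]],[0.05,[0,0,0.05],[0,0,0]],[0.05,[-0.05,0,0.02],[0,0,0]],[0.05,[-0.05,0,0],[0,0,0]]]' 45
python3 -m inch '[[0.05,[-0.05,0,0],[0,0,0]],[0.05,[-0.05,0,0],[0,0,0]],[0.05,[0,0,0],[0,0,0]]]'
python3 - <<'E'
from h import *
im,d,K,P,c=cap('scene'); save('s5',cv2.resize(im[170:300,350:500],(690,598)))
W=cloud(d,K,P)
r=W[...,:2]-[.4855,.369]; u=np.array([.985,-.174]); v=np.array([.174,.985]); a=r@u;b=r@v
m=(abs(a)<.1)&(abs(b)<.07)&(W[...,2]>.009)&(W[...,2]<.05)
p=np.c_[a[m],b[m],W[...,2][m]]; print(len(p),np.percentile(p,[2,98],axis=0)); 
q=p[p[:,2]<.019]; print(np.linalg.lstsq(np.c_[q[:,:2],np.ones(len(q))],q[:,2],rcond=None)[0],np.median(q[:,2]))
E
```

```text
clock: 10.8
eef_pos: [0.4224, 0.3629, 0.2175]
tcp_rot: [3.138, -0.005, 1.39]
ft_force: [0.3, 0.6, -1.2]
width: 0.05
grasp_force: 0.0
clock: 11.1
eef_pos: [0.3168, 0.3622, 0.2149]
tcp_rot: [-3.138, -0.001, 1.395]
ft_force: [-0.3, -0.9, -0.5]
width: 0.0501
grasp_force: 0.0
969 [[-0.07597406 -0.05201178  0.00936301]
 [ 0.05165389  0.05352448  0.03566292]]
[0.0026598  0.00399302 0.01264586] 0.012564299417526681
```

View pics/s5.png

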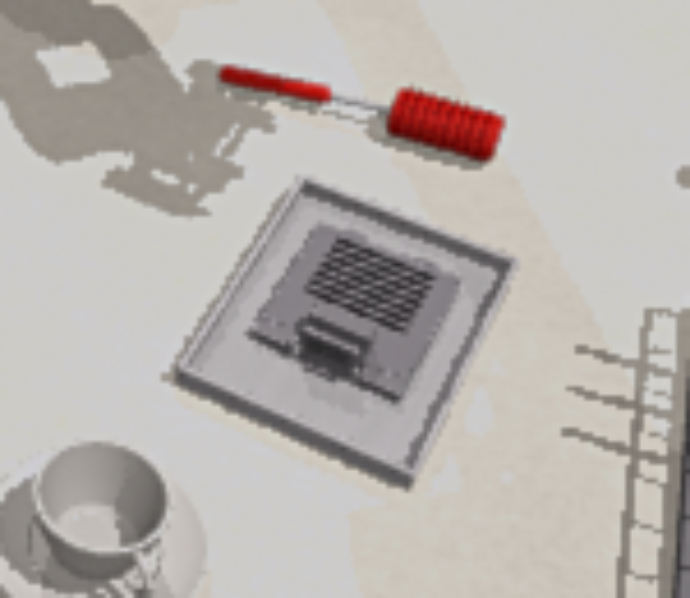

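The cover lies flat, grip side up (330,340), inside the tray on its floor: plate top at 12.6 mm, about 12 mm off centre. Tray, brush and cup have not moved, and the arm is clear.

```bash
python3 -c "
from workcell import close_job
print(close_job())"
```

```text
the job is handed in; nothing more can be done
None
```

The filter cover lies flat, grip side up, on the tray floor about 12 mm off centre; the arm has let go and is clear, and the job was handed in at about 11 s, with no verdict returned.

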